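Gauge the gap beside the power strip with spacer blocks

ROBOT

A 6-joint arm with a two-finger parallel gripper is mounted at the origin on the work surface. World frame = base frame: x ahead of the robot, y to its left, z up, the work surface at z = 0. Lengths are in m, angles in rad, forces in N, time in s.
With the tool pointing down it reaches from about 0.3 to 0.875 m from the base axis. Payload 6.4 kg.
Tool frame: the origin (TCP) lies between the finger pads; the fingertips stand ctrl.tip_extent ahead of it and the grasp point (between the pads) is the TCP (ctrl.tip_extent is the distance from the TCP to the fingertips, in m); z points along the fingers, y is the line along which they close (so a half turn about z gives the same grasp; the last joint's range is limited). The gripper opens to 85 mm and grips with 20 to 120 N. Pads are 22 mm wide; open, the fingers measure 114 mm over their backs; the gripper's body (76 mm by 85 mm) begins 54 mm behind the grasp point. The pads swing forward as they close: fully open they stand 13 mm farther back than shut.
Start: joints at [1.088, 0.181, 1.607, -0, 1.354, -0.206], TCP at [0.157, 0.553, 0.25] pointing down, gripper open.
Joint ranges: [-2.99, 2.99], [-0.89, 2.07], [0.3, 2.58], [-1.14, 4.28], [0, 2.63], [-3.12, 3.12]. Speed limits (rad/s): [2.57, 2.57, 3.01, 3.14, 3.14, 3.14].

INTERFACE

Orientations are given as a unit quaternion [w, x, y, z].
In Python, from bench import ctrl gives the robot as it stands.
- The arm moves only by the tool send_rows, never from a script. Its arguments are lists of equal length, an entry for each row: "dr": the turn, a rotation vector about the tool's x, y, z in units of 6 degrees (1.0 is 6 degrees), a list of three; "xyz": the shift along the tool's x, y, z in cm, a list of three; "jaw": the opening in per cent of the stroke, from 0 (shut) to 100 (fully open). In form: {"dr": [[wx, wy, wz], ...], "xyz": [[dx, dy, dz], ...], "jaw": [jaw, ...]}. A call has exactly 8 rows; each row is the pose to reach, as a shift and turn from the pose commanded when the call began, along the tool's axes at that moment; what a row does not reach only later rows make up. A row lasts 1/8 s, in which the tool goes at most 62.5 mm and 10.7 degrees, less where a joint would pass 70% of its speed; a pose out of reach is approached as far as the arm can. A call with a gripper value outside its range is refused whole. The fingers move at their own pace and stop on an object; the grip force is fixed at half the most. Time passes only in rows, so rows that repeat a pose let the fingers close, or fill a call up. It gives the time, the measured TCP pose, the force, the opening and the grip force at its end, in the units of the state.
- ctrl.get_obs(): the state, without advancing time (a new reading comes with each control period).
- ctrl.camera(name): name is "scene" or "top" or "wrist"; returns the picture (400x640x3 uint8, red, green, blue); there is no depth.
- ctrl.calibration(name): a dict with "camera_matrix" (3x3 intrinsics, pixels), "D" ([k1, k2, p1, p2, k3] as OpenCV has them; the pictures are not rectified), "world_from_camera" (4x4, takes a point from camera to world coordinates). Camera axes: x right, y up, looking along -z (the intrinsics and any distortion apply to the point x, -y, -z); pixel columns grow to the right and rows downward; lengths in m; the calibration is good to about 2 mm. A picture is of the moment at which its call begins: read the wrist's pose just before it. calibration takes no time and is no camera call; for the wrist camera it gives the pose at the moment of the call.
- ctrl.hand_in(): hands the job in; it is judged then, once.
The state is a dict: "time_s": time; "q": joint angles; "dq": joint speeds; "joint_efforts": joint torques, N m; "eef_pos": TCP position; "eef_rot": TCP orientation; "wrist_force": force on the tool from outside, world axes, zero at the start; "torque": the same for the moment, N m; "opening": opening from 0.0 (shut) to 1.0 (fully open); "grasp_force": force on a finger pad.
Only numpy, scipy, OpenCV 4.12 (cv2) and the standard library are available. Lean on these libraries where they do the work, as an engineer would, in place of code of your own. Each camera call takes 0.05 s, during which the arm holds its last target. There are 200 camera calls.

TASK

Find the spacer that just fills the gap between the power strip and the wooden rail: try the three aluminium blocks upright and lengthwise in the gap, about midway between the two plug-in adapters, starting with the thinnest and going up one size at a time, without forcing, until one refuses to go down or the thickest has gone in. Leave the thickest block that goes right down standing in the gap, fully down, and stand the other two upright on the bench clear of the board, leaving everything else where it is.

Things in the scene. Friction and masses are not known exactly. Their poses are not given: they have to be found in the camera images.
- board: fixed plywood board 270 (x) x 145 mm (y -102.5 to 42.5), 12 thick, with a wooden rail on it, 250 long, y 0 to 30, top at 38. Origin at the underside below mid-length of the rail's gap face; z up, x along the gap
- rail_edge (a point): mid-length of the rail's gap face, at its top, 38 mm above the bench; axes as the board's. The gap is the space on the -y side, up to the strip: parallel, 26 mm deep down to the board's top, 13.8 to 23.5 mm wide (to be found). Both its rims have a 4 mm 45 degree bevel at the top
- strip: white power strip, no cable, fixed on the board parallel to the rail: 235 mm (x) x 50 (y 0 to -50) x 26 high, top at 38 over the bench. Origin on its gap face at mid-length, at the board's top; axes parallel to the board's. Two plug-in adapters stand on it at x 73 to 109 (40 tall) and -75 to -107 (30 tall), none over the gap
- block12: plain aluminium spacer block 12 mm thick (its y), 60 mm long (its x), 56 mm high (its z), about 109 g within 20 %; stands loose on the bench on its 12 x 60 mm underside, well apart from other things, and topples at a knock. Origin at the centre of its underside. In the gap its x lies along the board's x (either way round) and it stands 30 mm proud of the gap's rims
- block16: plain aluminium spacer block 16 mm thick (its y), 60 mm long (its x), 56 mm high (its z), about 145 g within 20 %; stands loose on the bench on its 16 x 60 mm underside, well apart from other things, and topples at a knock. Origin at the centre of its underside. In the gap its x lies along the board's x (either way round) and it stands 30 mm proud of the gap's rims
- block20: plain aluminium spacer block 20 mm thick (its y), 60 mm long (its x), 56 mm high (its z), about 181 g within 20 %; stands loose on the bench on its 20 x 60 mm underside, well apart from other things, and topples at a knock. Origin at the centre of its underside. In the gap its x lies along the board's x (either way round) and it stands 30 mm proud of the gap's rims
- jar: bystander, loose, to be left alone: glass jar with a black lid, 38 mm across, 60 high (mm)
- tape: bystander, loose, to be left alone: roll of blue tape, 42 mm across, 24 high, lying flat (mm)
- spool: bystander, loose, to be left alone: small wooden spool, 34 mm across, 40 high, standing (mm)
- cup: bystander, loose, to be left alone: clear plastic cup, 72 mm across, 90 high (mm)
- driver: bystander, loose, to be left alone: screwdriver with an orange handle, lying (mm)
- tapemeasure: bystander, loose, to be left alone: yellow and black tape measure, 60 x 36 x 56 high (mm)
- offcut: bystander, loose, to be left alone: off-cut of pale wood, 130 x 40 x 18 high, lying flat (mm)
- wrench: bystander, loose, to be left alone: steel wrench, lying (mm)

How it is judged:
On the way, in this order (a step that is already met when the one before it is completed fails the run):
1. the 12 mm block is let down into the gap (z of block12 in the frame of board between 0.005 and 0.019 m and x of block12 in the frame of board between -0.03 and 0.03 m and y of block12 in the frame of board between -0.024 and 0 m and angle between the x axis of block12 and the x axis of board, either way round below 0.2 rad), for 0.1 s.
2. then the 16 mm block is tried: its foot is down on the gap's rims or between them (z of block16 in the frame of board between 0.005 and 0.04 m and x of block16 in the frame of board between -0.03 and 0.03 m and y of block16 in the frame of board between -0.024 and 0 m and angle between the x axis of block16 and the x axis of board, either way round below 0.2 rad), for 0.1 s.
3. then, if the 16 mm block fits, the 20 mm block is tried in the same way; if not, the 12 mm block is let down into the gap again (((y of strip in the frame of board below -0.016 m and z of block20 in the frame of board between 0.005 and 0.04 m and x of block20 in the frame of board between -0.03 and 0.03 m and y of block20 in the frame of board between -0.024 and 0 m and angle between the x axis of block20 and the x axis of board, either way round below 0.2 rad) or (y of strip in the frame of board above -0.0172 m and z of block12 in the frame of board between 0.005 and 0.019 m and x of block12 in the frame of board between -0.03 and 0.03 m and y of block12 in the frame of board between -0.024 and 0 m and angle between the x axis of block12 and the x axis of board, either way round below 0.2 rad))), for 0.1 s.
At the end, for the whole second after the job is handed in: The thickest block that fits stands upright in the gap, foot within 2.5 mm of its floor, within 30 mm of mid-length; the next size up would have at most 1.2 mm to spare (that close, either is accepted). The other two stand upright on the bench, off the board; all at rest (((z of block12 in the frame of board between 0.005 and 0.0145 m and x of block12 in the frame of board between -0.03 and 0.03 m and y of block12 in the frame of board between -0.024 and 0 m and angle between the x axis of block12 and the x axis of board, either way round below 0.2 rad and angle between block12's own z axis and vertical below 0.12 rad and linear speed of each of block12, block16, block20 below 0.02 m/s and y of strip in the frame of board above -0.0172 m and height (world z) of each of block16, block20 below 0.004 m and angle between each of block16, block20's own z axis and vertical below 0.15 rad) or (z of block16 in the frame of board between 0.005 and 0.0145 m and x of block16 in the frame of board between -0.03 and 0.03 m and y of block16 in the frame of board between -0.024 and 0 m and angle between the x axis of block16 and the x axis of board, either way round below 0.2 rad and angle between block16's own z axis and vertical below 0.12 rad and linear speed of each of block16, block12, block20 below 0.02 m/s and y of strip in the frame of board above -0.0212 m and height (world z) of each of block12, block20 below 0.004 m and angle between each of block12, block20's own z axis and vertical below 0.15 rad) or (z of block20 in the frame of board between 0.005 and 0.0145 m and x of block20 in the frame of board between -0.03 and 0.03 m and y of block20 in the frame of board between -0.024 and 0 m and angle between the x axis of block20 and the x axis of board, either way round below 0.2 rad and angle between block20's own z axis and vertical below 0.12 rad and linear speed of each of block20, block12, block16 below 0.02 m/s and height (world z) of each of block12, block16 below 0.004 m and angle between each of block12, block16's own z axis and vertical below 0.15 rad))); the robot touches nothing.
It fails at once if a block is forced: more than 90 N between it and the board or the strip (contact force between any of block12, block16, block20 and board above 90 N or contact force between any of block12, block16, block20 and strip above 90 N).
It fails at once if a bystander is moved by more than 20 mm (distance of any of jar, tape, spool, cup, driver, tapemeasure, offcut, wrench from where it was at the start of the episode above 0.02 m).
It also fails if it takes over 72 s, if anything falls off the work surface, if the arm or the gripper's body presses on something with over 40 N, if the wrist force passes 120 N, or if a joint passes its speed limit or range.

## Working session

There is one attempt and no reset: what is moved stays moved. The work goes in short steps, Python scripts to look and compute and a tool call to move; the robot and the scene stay as the last step left them, time stands still between calls to the robot, and variables do not carry over. Pictures are saved under pics/ and viewed, at most 10 in all, crops included, and the job is handed in when it is done.

Besides the shell and the picture viewer there is one more tool, called after ">>>" as name(argument=value, ...) on one line, values as JSON. send_rows: Moves the arm, as the interface text tells. Its arguments: {"type":"object","properties":{"dr":{"type":"array","items":{"type":"array","items":{"type":"number"}}},"xyz":{"type":"array","items":{"type":"array","items":{"type":"number"}}},"jaw":{"type":"array","items":{"type":"number"}}},"required":["dr","xyz","jaw"]}

```bash
mkdir -p pics; ls
python3 - <<'E'
from bench import ctrl
import cv2
for n in ("top","scene"):
    im=ctrl.camera(n); cv2.imwrite(f"pics/{n}0.png",im[:,:,::-1])
    c=ctrl.calibration(n); print(n,c)
print(ctrl.get_obs(),ctrl.tip_extent)
E
```

```text
pics
top {'camera_matrix': array([[388.76405705,   0.        , 321.12833485],
       [  0.        , 388.76405705, 196.34387823],
       [  0.        ,   0.        ,   1.        ]]), 'D': array([-0.0324586,  0.       ,  0.       ,  0.       ,  0.       ]), 'world_from_camera': array([[-0.0071932 ,  0.99278686, -0.11967665,  0.43051793],
       [-0.99996279, -0.00657156,  0.00558816,  0.00938628],
       [ 0.00476139,  0.11971239,  0.9927972 ,  1.07180551],
       [ 0.        ,  0.        ,  0.        ,  1.        ]])}
scene {'camera_matrix': array([[374.18157459,   0.        , 319.24650892],
       [  0.        , 374.18157459, 199.96502815],
       [  0.        ,   0.        ,   1.        ]]), 'D': array([-0.08841653,  0.        ,  0.        ,  0.        ,  0.        ]), 'world_from_camera': array([[ 7.04561161e-01, -3.88264150e-01,  5.94007172e-01,
         1.13969755e+00],
       [ 7.09643269e-01,  3.85525026e-01, -5.89726110e-01,
        -5.70939169e-01],
       [-3.51231558e-05,  8.37031304e-01,  5.47155001e-01,
         5.83936954e-01],
       [ 0.00000000e+00,  0.00000000e+00,  0.00000000e+00,
         1.00000000e+00]])}
{'time_s': 0.1, 'q': array([ 1.08771670e+00,  1.81432735e-01,  1.60791029e+00, -2.22655940e-05,
        1.35380661e+00, -2.06293547e-01]), 'dq': array([ 0.00032267, -0.00174563, -0.00151298, -0.00067007, -0.00020655,
        0.00020351]), 'joint_efforts': array([ 7.21624838e-04, -4.45878446e+01, -3.52238166e+01, -2.94423244e-04,
        4.13325266e-03, -2.66706559e-05]), 'eef_pos': array([0.15689103, 0.5526943 , 0.24949225]), 'eef_rot': array([-2.52821559e-04,  1.37949274e-01,  9.90438989e-01, -7.36370373e-04]), 'wrist_force': array([ 0.19388374,  0.52474687, -0.23382278]), 'torque': array([-0.08581842, -0.03497971,  0.01677695]), 'grasp_force': 0.0, 'opening': 1.003089818063673} 0.019
```

View pics/top0.png

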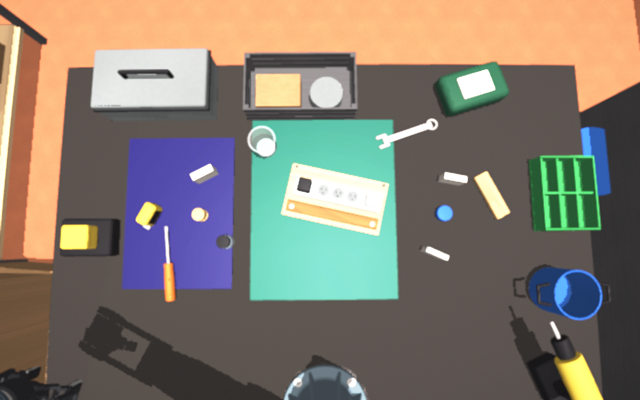

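View pics/scene0.png

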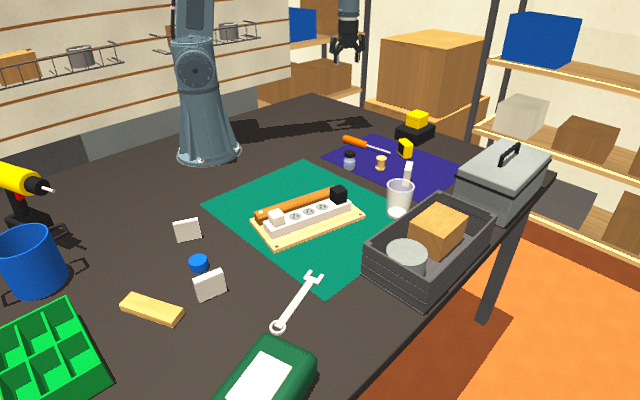

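The top view shows the board centred near (335,198), with blocks at about (204,173), (453,178) and (435,254). Enlarging these.

```bash
cat > h.py <<'E'
import numpy as np,cv2
from bench import ctrl
def ray(name,uv,c=None):
    c=c or ctrl.calibration(name)
    p=cv2.undistortPoints(np.array(uv,float).reshape(-1,1,2),c["camera_matrix"],c["D"])[:,0]
    W=c["world_from_camera"]; d=np.c_[p[:,0],-p[:,1],-np.ones(len(p))]@W[:3,:3].T
    return W[:3,3],d
def onz(name,uv,z,c=None):
    o,d=ray(name,uv,c); return o+d*((z-o[2])/d[:,2])[:,None]
def proj(name,P,c=None):
    c=c or ctrl.calibration(name); W=c["world_from_camera"]
    q=(np.array(P,float).reshape(-1,3)-W[:3,3])@W[:3,:3]; q=q*[1,-1,-1]
    return cv2.projectPoints(q,np.zeros(3),np.zeros(3),c["camera_matrix"],c["D"])[0][:,0]
E
python3 - <<'E'
import cv2,numpy as np
im=cv2.imread("pics/top0.png")
def crop(x,y,w,h,s): return cv2.resize(im[y:y+h,x:x+w],None,fx=s,fy=s,interpolation=cv2.INTER_CUBIC)
b=[crop(x,y,44,33,6) for x,y in((182,157),(432,162),(414,238))]
B=np.hstack(b); A=crop(272,155,132,85,6)
A=cv2.copyMakeBorder(A,0,0,0,0,cv2.BORDER_CONSTANT)
cv2.imwrite("pics/c1.png",np.hstack(b)); 
cv2.imwrite("pics/c2.png",np.vstack([A[:400],B[:198]]) if A.shape[1]==B.shape[1] else A)
print(A.shape,B.shape)
E
```

```text
(510, 792, 3) (198, 792, 3)
```

View pics/c2.png

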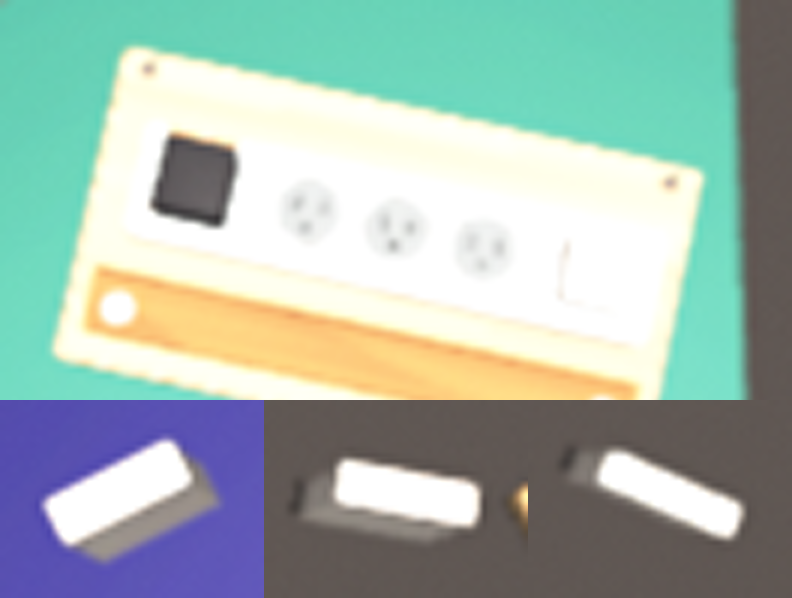

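The crop shows the board corners at about (125,45), (703,172) and (55,358), and the rail's gap edge running from (98,267) to (638,385). The block tops are all bright. I'll measure them now.

Run:
```python
from h import *
im=cv2.imread("pics/top0.png")
for n,(x,y) in dict(A=(182,157),B=(432,162),C=(414,238)).items():
    g=cv2.resize(im[y:y+33,x:x+44],None,fx=6,fy=6,interpolation=cv2.INTER_CUBIC)
    m=(g.min(2)>205).astype(np.uint8)
    cs=max(cv2.findContours(m,0,2)[0],key=cv2.contourArea)
    bx=cv2.boxPoints(cv2.minAreaRect(cs)); uv=(bx+.5)/6-.5+[x,y]
    P=onz("top",uv,.056); e=[P[1]-P[0],P[2]-P[1]]; L=[np.linalg.norm(v) for v in e]
    l=e[int(L[1]>L[0])]; print(n,P.mean(0).round(4),np.round(L,4),"long axis deg",np.degrees(np.arctan2(l[1],l[0])).round(1))
f=lambda p:(np.array(p,float)+.5)/6-.5+[272,155]
b=onz("top",f([(125,45),(703,172),(55,358)]),.012); print(b.round(4),np.linalg.norm(b[0]-b[1]),np.linalg.norm(b[0]-b[2]))
r=onz("top",f([(98,267),(638,385)]),.038); s=onz("top",f([(125,240),(650,347)]),.038);print("rail",r.round(4),r.mean(0),np.linalg.norm(r[0]-r[1]))
print("strip",s.round(4),np.linalg.norm(s[0]-s[1]))
v=r[0]-r[1];print("board x deg",np.degrees(np.arctan2(v[1],v[0])), np.degrees(np.arctan2(*(b[0]-b[1])[1::-1])))
m=(b[1]+b[2])/2; ex=(b[0]-b[1])/np.linalg.norm(b[0]-b[1]); ey=np.array([-ex[1],ex[0],0]); print("origin",m+ey*.03)
W=ctrl.calibration("wrist"); print(W["camera_matrix"],W["world_from_camera"])
```

```text
A [0.6206 0.3217 0.056 ] [0.0629 0.0231] long axis deg -63.2
B [ 0.6021 -0.3543  0.056 ] [0.0198 0.0635] long axis deg -100.7
C [ 0.4022 -0.2969  0.056 ] [0.016  0.0631] long axis deg -114.2
[[ 0.6546  0.0824  0.012 ]
 [ 0.5935 -0.1836  0.012 ]
 [ 0.5098  0.114   0.012 ]] 0.2729757552729891 0.14823027924989998
rail [[ 0.5483  0.0925  0.038 ]
 [ 0.494  -0.1473  0.038 ]] [ 0.52117955 -0.02739798  0.038     ] 0.24584635120219048
strip [[ 0.5604  0.0805  0.038 ]
 [ 0.5109 -0.153   0.038 ]] 0.23869828835443213
board x deg 77.23340976926681 77.06300015507938
origin [ 0.52237217 -0.02808251  0.012     ]
[[281.99915777   0.         312.59478787]
 [  0.         281.99915777 204.57233106]
 [  0.           0.           1.        ]] [[ 0.27270257 -0.92093273 -0.27841733  0.08641082]
 [ 0.9620959   0.26037561  0.08109266  0.57359147]
 [-0.0021878  -0.28997834  0.95703071  0.37299246]
 [ 0.          0.          0.          1.        ]]
```

The sizes identify A as the 20 mm block, B as 16 and C as 12. The board outline checks out too, at 273 x 148 mm including blur. Next I'll fly over the gap for a closer wrist view on the way to C.

```bash
cat >> h.py <<'E'
from scipy.spatial.transform import Rotation as R
def go(p,yaw,turn=0):
    """closing axis (tool y) along yaw deg mod 180, tool down"""
    o=ctrl.get_obs(); q=o["eef_rot"]; r=R.from_quat([q[1],q[2],q[3],q[0]]); M=r.as_matrix()
    best=None
    for y in (yaw,yaw+180):
        a=np.radians(y); Y=np.array([np.cos(a),np.sin(a),0]); Z=np.array([0,0,-1.]); T=np.c_[np.cross(Y,Z),Y,Z]
        w=(r.inv()*R.from_matrix(T)).as_rotvec(); 
        if best is None or (np.linalg.norm(w)<np.linalg.norm(best))^bool(turn): best=w
    print("dr",(best/np.radians(6)).round(2),"xyz cm",(M.T@(np.array(p)-o["eef_pos"])*100).round(2),"q6",o["q"][5].round(2),"pos",o["eef_pos"].round(4),"F",o["wrist_force"].round(1),"t",round(o["time_s"],2),"open",round(o["opening"],3))
E
python3 -c "
from h import *
go([.46,-.02,.22],-12.85); go([.46,-.02,.22],-12.85,1)"
```

```text
dr [-1.00e-02  1.00e-02  1.45e+01] xyz cm [-44.81 -46.8    3.01] q6 -0.21 pos [0.1569 0.5527 0.2495] F [ 0.2  0.5 -0.2] t 0.1 open 1.003
dr [-1.00e-02 -1.00e-02 -1.55e+01] xyz cm [-44.81 -46.8    3.01] q6 -0.21 pos [0.1569 0.5527 0.2495] F [ 0.2  0.5 -0.2] t 0.1 open 1.003
```

>>> send_rows(dr=[[0,0,1.7],[0,0,3.4],[0,0,5.1],[0,0,6.8],[0,0,8.5],[0,0,10.2],[0,0,11.9],[0,0,13.5]], xyz=[[-4,-4.2,0.3],[-8,-8.4,0.6],[-12,-12.6,0.9],[-16,-16.8,1.2],[-20,-21,1.5],[-24,-25.2,1.8],[-28,-29.4,2.1],[-32,-33.6,2.4]], jaw=[100,100,100,100,100,100,100,100])

```text
time_s: 1.1
eef_pos: [0.3735, 0.1407, 0.2262]
eef_rot: [0.0, 0.75, 0.661, 0.0]
wrist_force: [0.6, -0.2, -0.3]
opening: 1.003
grasp_force: 0.0
```

```bash
python3 -c "
from h import *
go([.46,-.02,.22],-12.85)"
```

```text
dr [ 0.   -0.    0.94] xyz cm [-14.87  10.59   0.62] q6 0.19 pos [0.3735 0.1407 0.2262] F [ 0.6 -0.2 -0.3] t 1.1 open 1.003
```

>>> send_rows(dr=[[0,0,0.5],[0,0,0.94],[0,0,0.94],[0,0,0.94],[0,0,0.94],[0,0,0.94],[0,0,0.94],[0,0,0.94]], xyz=[[-4,3,0.3],[-8,6,0.6],[-12,9,0.6],[-14.9,10.6,0.6],[-14.9,10.6,0.6],[-14.9,10.6,0.6],[-14.9,10.6,0.6],[-14.9,10.6,0.6]], jaw=[100,100,100,100,100,100,100,100])

```text
time_s: 2.1
eef_pos: [0.4603, -0.0173, 0.2204]
eef_rot: [0.0, 0.779, 0.626, 0.0]
wrist_force: [-0.3, -0.2, 0.5]
opening: 0.996
grasp_force: 0.0
```

Run:
```python
from h import *
c=ctrl.calibration("wrist"); im=ctrl.camera("wrist")[:,:,::-1].copy(); cv2.imwrite("pics/w0.png",im); np.save("w0.npy",c,allow_pickle=True)
print(proj("wrist",[.5218,-.0277,.038],c), c["world_from_camera"][:3,3])
go([.4022,-.2969,.15],-24.2)
cv2.imwrite("pics/w0b.png",cv2.resize(im,(800,500)))
```

```text
[[368.07806023 186.19998012]] [0.47674476 0.0554397  0.34385105]
dr [ 0.   -0.    1.96] xyz cm [-28.55   0.33   7.04] q6 -0.08 pos [ 0.4604 -0.0174  0.2204] F [-0.4 -0.7  0.5] t 2.15 open 1.001
```

View pics/w0b.png

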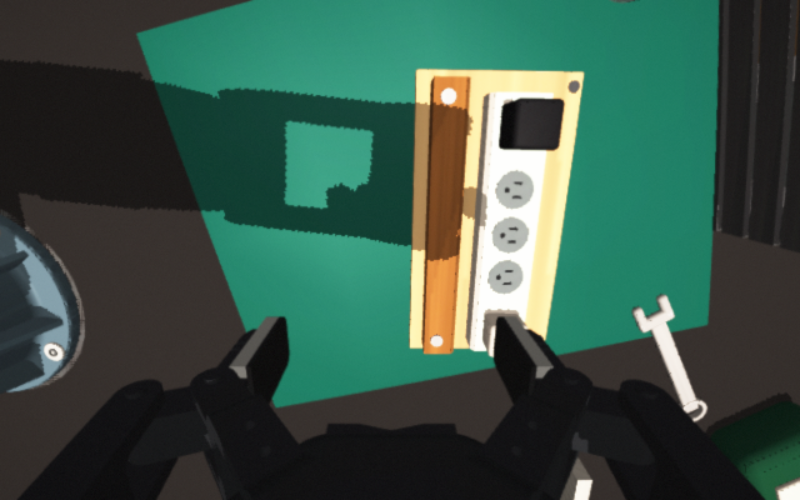

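The wrist view shows the gap between the rail's right edge (x≈467) and the strip's left edge (x≈488). I'll enlarge the middle part.

Run:
```python
import cv2
im=cv2.imread("pics/w0.png")
cv2.imwrite("pics/w0c.png",cv2.resize(im[195:270,335:435],None,fx=8,fy=8,interpolation=cv2.INTER_CUBIC))
```

```text
(no output)
```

View pics/w0c.png

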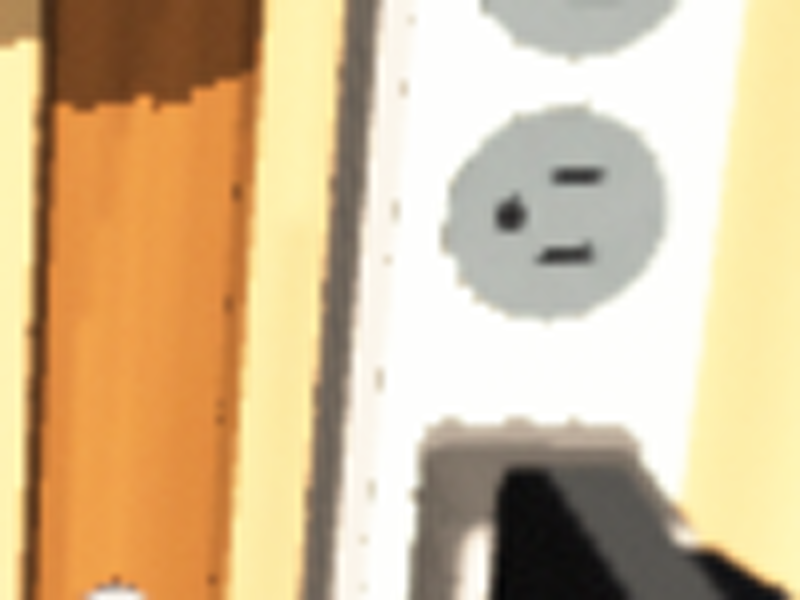

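>>> send_rows(dr=[[0,0,0.3],[0,0,0.7],[0,0,1.1],[0,0,1.5],[0,0,1.96],[0,0,1.96],[0,0,1.96],[0,0,1.96]], xyz=[[-5,0,0],[-10,0,1],[-15,0.1,2.5],[-20,0.2,4],[-25,0.3,5.5],[-28.5,0.3,7],[-28.5,0.3,7],[-28.5,0.3,7]], jaw=[100,100,100,100,100,100,100,100])

```text
time_s: 3.15
eef_pos: [0.402, -0.2963, 0.1503]
eef_rot: [-0.0, 0.84, 0.543, 0.0]
wrist_force: [0.6, 0.3, 0.6]
opening: 1.0
grasp_force: 0.0
```

Run:
```python
from h import *
c=np.load("w0.npy",allow_pickle=True).item()
f=lambda p:(np.array(p,float)+.5)/8-.5+[335,195]
ey=np.array([-.975,.2223,0]);O=np.array([.5218,-.0277,0])
for row,xs in ((300,(228,243,322,352,383)),(100,(241,257,339,371,402))):
  for x,z in zip(xs,(.038,.034,.012,.034,.038)):
    P=onz("wrist",f([(x,row)]),z,c)[0]; print(row,x,z,P.round(4),"y",((P-O)@ey*1000).round(1))
P=onz("wrist",f([(228,300),(257-15,85)]),.038,c);d=P[1]-P[0];print(np.degrees(np.arctan2(d[1],d[0])))
u=np.array(c["world_from_camera"]);
# rail upper edge ends in full view: long line angle (800x500 view)
Q=onz("wrist",np.array([[469,80],[453,350]])/1.25,.038,c);d=Q[0]-Q[1];print(Q,np.degrees(np.arctan2(d[1],d[0])))
go([.4022,-.2969,.05],-24.2)
cc=ctrl.calibration("wrist");im=ctrl.camera("wrist")[:,:,::-1];cv2.imwrite("pics/w1.png",im)
print(proj("wrist",[[.4022,-.2969,.056]],cc))
```

```text
300 228 0.038 [ 0.5074 -0.0808  0.038 ] y 2.3
300 243 0.034 [ 0.5099 -0.0831  0.034 ] y -0.7
300 322 0.012 [ 0.5246 -0.0956  0.012 ] y -17.8
300 352 0.034 [ 0.5257 -0.0866  0.034 ] y -16.9
300 383 0.038 [ 0.5295 -0.0857  0.038 ] y -20.5
100 241 0.038 [ 0.5142 -0.0509  0.038 ] y 2.3
100 257 0.034 [ 0.5169 -0.0528  0.034 ] y -0.8
100 339 0.012 [ 0.5321 -0.0632  0.012 ] y -18.0
100 371 0.034 [ 0.533  -0.0564  0.034 ] y -17.3
100 402 0.038 [ 0.5366 -0.0559  0.038 ] y -20.7
77.15618174044423
[[ 0.5487986   0.09366541  0.038     ]
 [ 0.49619086 -0.14384686  0.038     ]] 77.51091323755335
dr [-0.   -0.01 -0.01] xyz cm [-0.05  0.05 10.03] q6 -0.45 pos [ 0.402  -0.2963  0.1503] F [0.6 0.3 0.6] t 3.15 open 1.0
[[312.72810339 215.0151209 ]]
```

View pics/w1.png

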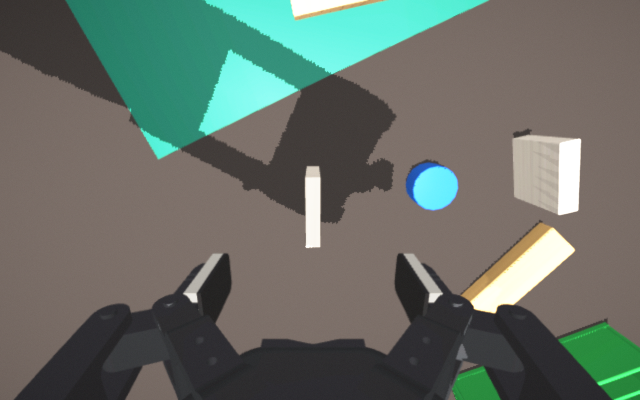

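The block sits straight and centred between the fingers: its top-face centre is near (313,212), against a predicted (313,215). The gap measures about 16.5 mm, with its centre at about (0.5303,-0.0296). Grasping now.

>>> send_rows(dr=[[0,0,0],[0,0,0],[0,0,0],[0,0,0],[0,0,0],[0,0,0],[0,0,0],[0,0,0]], xyz=[[0,0.05,4],[0,0.05,8],[0,0.05,10],[0,0.05,10],[0,0.05,10],[0,0.05,10],[0,0.05,10],[0,0.05,10]], jaw=[60,40,40,0,0,0,0,0])

```text
time_s: 4.2
eef_pos: [0.4024, -0.2974, 0.0507]
eef_rot: [0.0, 0.84, 0.543, 0.0]
wrist_force: [-0.1, -0.1, -1.1]
opening: 0.128
grasp_force: 62.4
```

```bash
python3 -c "
from h import *
go([.5303,-.0296,.12],-12.85)"
```

```text
dr [ 0.01  0.   -1.9 ] xyz cm [29.67  0.66 -6.94] q6 -0.45 pos [ 0.4024 -0.2974  0.0507] F [-0.1 -0.1 -1.1] t 4.2 open 0.128
```

>>> send_rows(dr=[[0,0,0],[0,0,-0.4],[0,0,-0.8],[0,0,-1.2],[0,0,-1.6],[0,0,-1.9],[0,0,-1.9],[0,0,-1.9]], xyz=[[0,0,-5],[4,0.1,-9],[9.5,0.2,-10],[15,0.4,-10],[20.5,0.5,-10],[26,0.6,-10],[29.7,0.7,-9],[29.7,0.7,-6.9]], jaw=[0,0,0,0,0,0,0,0])

```text
time_s: 5.2
eef_pos: [0.5323, -0.027, 0.12]
eef_rot: [0.001, 0.781, 0.625, 0.001]
wrist_force: [-0.4, -0.3, -1.6]
opening: 0.125
grasp_force: 62.6
```

```bash
python3 -c "
from h import *
c=ctrl.calibration('wrist');im=ctrl.camera('wrist')[:,:,::-1];cv2.imwrite('pics/w2.png',cv2.resize(im[130:330,200:460],None,fx=3,fy=3,interpolation=2))
go([.5303,-.0296,.063],-12.85)"
```

```text
dr [-0.03 -0.    0.02] xyz cm [-0.19  0.14  5.34] q6 -0.05 pos [ 0.5295 -0.0275  0.1164] F [-2.   0.  -3.1] t 5.25 open 0.126
```

View pics/w2.png

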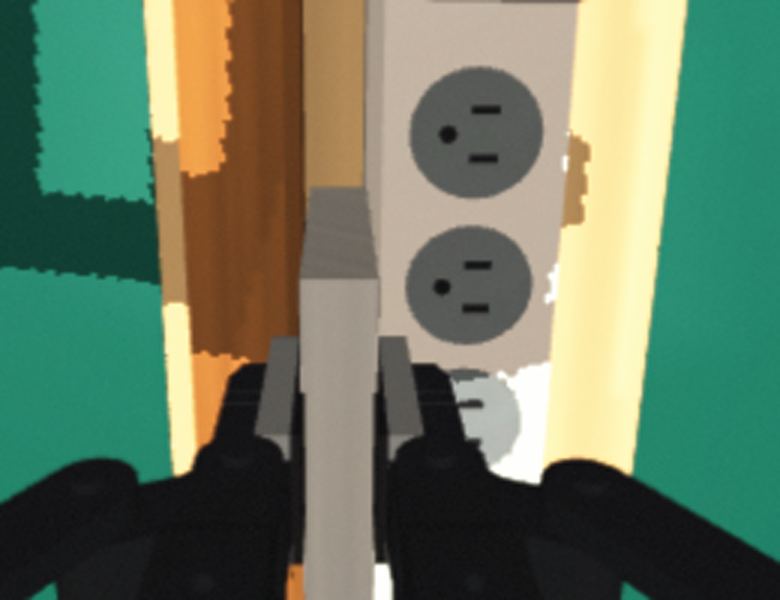

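The block is centred over the gap in the view: its foot spans x≈308–362 and the gap spans about 303–365. Lowering.

>>> send_rows(dr=[[0,0,0],[0,0,0],[0,0,0],[0,0,0],[0,0,0],[0,0,0],[0,0,0],[0,0,0]], xyz=[[0,0,0.5],[0,0,1.2],[0,0,2],[0,0,2.7],[0,0,3.2],[0,0,3.8],[0,0,4.5],[0,0,5.3]], jaw=[0,0,0,0,0,0,0,0])

```text
time_s: 6.25
eef_pos: [0.5308, -0.0293, 0.0659]
eef_rot: [0.0, 0.782, 0.623, 0.0]
wrist_force: [-0.4, -0.3, -0.4]
opening: 0.124
grasp_force: 62.6
```

```bash
python3 -c "
from h import *
go([.5303,-.0296,.0637],-12.85); print(ctrl.get_obs()['torque'])"
```

```text
dr [ 0.  0. -0.] xyz cm [-0.04 -0.04  0.22] q6 -0.05 pos [ 0.5308 -0.0293  0.0659] F [-0.4 -0.3 -0.4] t 6.25 open 0.124
[-0.01549535 -0.00251507 -0.0425228 ]
```

The foot is at about 15 mm and free of force. I'll probe the two walls sideways, gently, to get the gap centre.

>>> send_rows(dr=[[0,0,0],[0,0,0],[0,0,0],[0,0,0],[0,0,0],[0,0,0],[0,0,0],[0,0,0]], xyz=[[0,0,0.1],[0,0,0.1],[0,0.06,0.1],[0,0.12,0.1],[0,0.18,0.1],[0,0.24,0.1],[0,0.3,0.1],[0,0.3,0.1]], jaw=[0,0,0,0,0,0,0,0])

```text
time_s: 7.25
eef_pos: [0.5329, -0.0298, 0.065]
eef_rot: [-0.001, 0.782, 0.624, -0.001]
wrist_force: [-4.6, 0.9, 1.9]
opening: 0.124
grasp_force: 62.8
```

>>> send_rows(dr=[[0,0,0],[0,0,0],[0,0,0],[0,0,0],[0,0,0],[0,0,0],[0,0,0],[0,0,0]], xyz=[[0,-0.15,0],[0,-0.3,0],[0,-0.4,0],[0,-0.45,0],[0,-0.5,0],[0,-0.55,0],[0,-0.6,0],[0,-0.6,0]], jaw=[0,0,0,0,0,0,0,0])

```text
time_s: 8.25
eef_pos: [0.5285, -0.0289, 0.0656]
eef_rot: [0.001, 0.782, 0.623, 0.001]
wrist_force: [3.5, -1.3, -3.0]
opening: 0.125
grasp_force: 62.3
```

```bash
python3 -c "
from h import *
go([.4022,-.2969,.0515],-24.2); print(ctrl.get_obs()['torque'])"
```

```text
dr [ 0.02 -0.    1.89] xyz cm [-28.94  -6.34   1.4 ] q6 -0.05 pos [ 0.5285 -0.0289  0.0656] F [ 3.5 -1.3 -3. ] t 8.25 open 0.125
[-0.119116   -0.65683884  0.04777231]
```

>>> send_rows(dr=[[0,0,0],[0,0,0],[0,0,0.2],[0,0,0.6],[0,0,1.0],[0,0,1.4],[0,0,1.9],[0,0,1.9]], xyz=[[0,0.3,-4],[0,0.3,-9],[-5,-1,-9],[-11,-2.4,-9],[-17,-3.7,-9],[-23,-5,-8],[-28.9,-6.3,-6],[-28.9,-6.3,-3]], jaw=[0,0,0,0,0,0,0,0])

```text
time_s: 9.25
eef_pos: [0.4007, -0.3008, 0.0959]
eef_rot: [0.002, 0.842, 0.54, -0.0]
wrist_force: [0.3, 0.3, -1.2]
opening: 0.124
grasp_force: 62.7
```

```bash
python3 -c "
from h import *
go([.4022,-.2969,.0515],-24.2)"
```

```text
dr [ 0.02  0.02 -0.07] xyz cm [ 0.43 -0.04  4.43] q6 -0.45 pos [ 0.4007 -0.3008  0.0959] F [ 0.3  0.3 -1.2] t 9.25 open 0.124
```

>>> send_rows(dr=[[0,0,0],[0,0,0],[0,0,0],[0,0,0],[0,0,0],[0,0,0],[0,0,0],[0,0,0]], xyz=[[0,0,1.5],[0,0,3],[0,0,4],[0,0,4.35],[0,0,4.35],[0,0,4.35],[0,0,4.35],[0,0,4.35]], jaw=[0,0,0,0,0,50,60,60])

```text
time_s: 10.25
eef_pos: [0.4022, -0.2966, 0.0522]
eef_rot: [0.0, 0.84, 0.543, 0.0]
wrist_force: [0.4, -0.0, 1.0]
opening: 0.601
grasp_force: 0.0
```

```bash
python3 -c "
from h import *
go([.6021,-.3543,.15],-10.7)"
```

```text
dr [ 0.01  0.   -2.26] xyz cm [ 2.95 20.6  -9.77] q6 -0.45 pos [ 0.4022 -0.2966  0.0522] F [ 0.4 -0.   1. ] t 10.25 open 0.601
```

>>> send_rows(dr=[[0,0,0],[0,0,0],[0,0,-0.6],[0,0,-1.2],[0,0,-1.8],[0,0,-2.26],[0,0,-2.26],[0,0,-2.26]], xyz=[[0,0,-4],[0,0,-9],[0.7,5,-9.8],[1.4,10,-9.8],[2.1,15,-9.8],[2.95,20.6,-9.8],[2.95,20.6,-9.8],[2.95,20.6,-9.8]], jaw=[65,65,65,65,65,65,65,65])

```text
time_s: 11.25
eef_pos: [0.6013, -0.3537, 0.149]
eef_rot: [-0.001, 0.77, 0.638, -0.0]
wrist_force: [-1.0, -0.0, -0.1]
opening: 0.65
grasp_force: 0.0
```

```bash
python3 -c "
from h import *
c=ctrl.calibration('wrist');im=ctrl.camera('wrist')[:,:,::-1];cv2.imwrite('pics/w3.png',im)
print(proj('wrist',[.6021,-.3543,.056],c));go([.6021,-.3543,.05],-10.7)"
```

```text
[[313.21029341 215.53620715]]
dr [-0.01 -0.   -0.  ] xyz cm [-0.04  0.12  9.95] q6 -0.51 pos [ 0.6011 -0.3538  0.1495] F [-0.3  1.2 -0.3] t 11.3 open 0.65
```

View pics/w3.png

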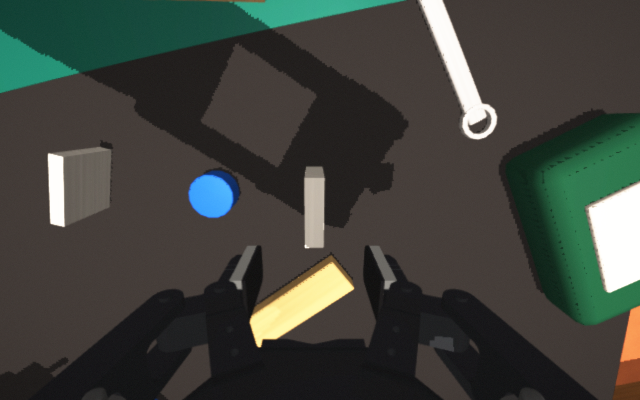

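Block B is centred at about (314,212) and C is standing. The off-cut is clear of the block. Descending to grasp.

>>> send_rows(dr=[[0,0,0],[0,0,0],[0,0,0],[0,0,0],[0,0,0],[0,0,0],[0,0,0],[0,0,0]], xyz=[[0,0.05,4],[0,0.1,8],[0,0.1,9.9],[0,0.1,9.9],[0,0.1,9.9],[0,0.1,9.9],[0,0.1,9.9],[0,0.1,9.9]], jaw=[60,50,50,0,0,0,0,0])

```text
time_s: 12.3
eef_pos: [0.6035, -0.3547, 0.052]
eef_rot: [0.001, 0.77, 0.638, 0.0]
wrist_force: [-0.1, 0.4, 4.7]
opening: 0.173
grasp_force: 60.9
```

```bash
python3 -c "
from h import *
go([.5307,-.0295,.15],-12.85)"
```

```text
dr [0.01 0.01 0.36] xyz cm [ 30.6  -13.17  -9.85] q6 -0.51 pos [ 0.6035 -0.3547  0.052 ] F [-0.1  0.4  4.7] t 12.3 open 0.173
```

>>> send_rows(dr=[[0,0,0],[0,0,0],[0,0,0.1],[0,0,0.2],[0,0,0.3],[0,0,0.36],[0,0,0.36],[0,0,0.36]], xyz=[[0,0,-4],[2,-1,-9],[7.6,-3.3,-9.8],[13.2,-5.7,-9.8],[18.8,-8.1,-9.8],[24.4,-10.5,-9.8],[30,-12.9,-9.8],[30.6,-13.2,-9.8]], jaw=[0,0,0,0,0,0,0,0])

```text
time_s: 13.3
eef_pos: [0.5286, -0.0254, 0.1486]
eef_rot: [-0.001, 0.78, 0.625, -0.0]
wrist_force: [0.5, -0.3, -0.8]
opening: 0.175
grasp_force: 60.2
```

```bash
python3 -c "
from h import *
go([.5307,-.0295,.092],-12.85)"
```

```text
dr [-0.01 -0.01  0.04] xyz cm [-0.36  0.31  5.66] q6 -0.05 pos [ 0.5286 -0.0254  0.1486] F [ 0.5 -0.3 -0.8] t 13.3 open 0.175
```

>>> send_rows(dr=[[0,0,0],[0,0,0],[0,0,0],[0,0,0],[0,0,0],[0,0,0],[0,0,0],[0,0,0]], xyz=[[0,0,1.5],[0,0,3],[0,0,4.5],[0,0,5.5],[0,0,5.5],[0,0,5.5],[0,0,5.5],[0,0,5.5]], jaw=[0,0,0,0,0,0,0,0])

```text
time_s: 14.3
eef_pos: [0.5304, -0.0292, 0.0943]
eef_rot: [0.0, 0.782, 0.624, 0.0]
wrist_force: [-0.3, 0.3, -1.7]
opening: 0.174
grasp_force: 60.2
```

```bash
python3 -c "
from h import *
go([.5307,-.0295,.092],-12.85)"
```

```text
dr [0.01 0.   0.  ] xyz cm [-0.03  0.04  0.23] q6 -0.05 pos [ 0.5304 -0.0292  0.0943] F [-0.3  0.3 -1.7] t 14.3 open 0.174
```

>>> send_rows(dr=[[0,0,0],[0,0,0],[0,0,0],[0,0,0],[0,0,0],[0,0,0],[0,0,0],[0,0,0]], xyz=[[0,0.03,0.3],[0,0.03,0.5],[0,0.03,0.65],[0,0.03,0.8],[0,0.03,0.9],[0,0.03,1.0],[0,0.03,1.1],[0,0.03,1.1]], jaw=[0,0,0,0,0,0,0,0])

```text
time_s: 15.3
eef_pos: [0.5306, -0.0293, 0.0828]
eef_rot: [0.0, 0.782, 0.623, 0.0]
wrist_force: [1.9, -0.9, -2.6]
opening: 0.169
grasp_force: 60.1
```

```bash
python3 -c "
from h import *
go([.5307,-.0295,.082],-12.85);print(ctrl.get_obs()['torque'])"
```

```text
dr [ 0.01  0.   -0.  ] xyz cm [-0.02  0.02  0.08] q6 -0.05 pos [ 0.5306 -0.0293  0.0828] F [ 1.9 -0.9 -2.6] t 15.3 open 0.169
[-1.01036808e-01 -4.33097186e-01 -2.85868382e-04]
```

>>> send_rows(dr=[[0,0,0],[0,0,0],[0,0,0],[0,0,0],[0,0,0],[0,0,0],[0,0,0],[0,0,0]], xyz=[[0,0.03,0.2],[0,0.03,0.4],[0,0.03,0.6],[0,0.03,0.8],[0,0.03,1.0],[0,0.03,1.2],[0,0.03,1.4],[0,0.03,1.5]], jaw=[0,0,0,0,0,0,0,0])

```text
time_s: 16.3
eef_pos: [0.5307, -0.0293, 0.0677]
eef_rot: [0.0, 0.782, 0.623, 0.0]
wrist_force: [1.4, -0.3, -0.3]
opening: 0.175
grasp_force: 60.5
```

```bash
python3 -c "
from h import *
go([.6028,-.3543,.15],-10.7);print(ctrl.get_obs()['torque'])"
```

```text
dr [ 0.    0.   -0.36] xyz cm [-30.08  14.27  -8.23] q6 -0.05 pos [ 0.5307 -0.0293  0.0677] F [ 1.4 -0.3 -0.3] t 16.3 open 0.175
[-0.06612969 -0.32769955  0.03564987]
```

The 16 mm block goes in freely, with its foot at about 16 mm and under 2 N. I'll set it aside nearby on the bench at (0.60,-0.25) and fetch the 20.

>>> send_rows(dr=[[0,0,0],[0,0,0],[0,0,0],[0,0,0],[0,0,0],[0,0,0],[0,0,0],[0,0,0]], xyz=[[0,0,-4],[0,0,-9],[-5,2.9,-9],[-10,5.8,-9],[-15,8.7,-9],[-20,11.7,-7],[-20,11.7,-3],[-20,11.7,-1]], jaw=[0,0,0,0,0,0,0,0])

```text
time_s: 17.3
eef_pos: [0.5979, -0.2496, 0.0743]
eef_rot: [-0.003, 0.782, 0.623, -0.001]
wrist_force: [0.1, 0.2, -1.9]
opening: 0.169
grasp_force: 62.0
```

```bash
python3 -c "
from h import *
go([.60,-.25,.0525],-12.85)"
```

```text
dr [-0.05 -0.02 -0.01] xyz cm [-0.    0.22  2.18] q6 -0.35 pos [ 0.5979 -0.2496  0.0743] F [ 0.1  0.2 -1.9] t 17.3 open 0.169
```

>>> send_rows(dr=[[0,0,0],[0,0,0],[0,0,0],[0,0,0],[0,0,0],[0,0,0],[0,0,0],[0,0,0]], xyz=[[0,0,0.8],[0,0,1.5],[0,0,2.1],[0,0,2.35],[0,0,2.35],[0,0,2.35],[0,0,2.35],[0,0,2.35]], jaw=[0,0,0,0,0,50,65,65])

```text
time_s: 18.3
eef_pos: [0.6004, -0.2504, 0.0546]
eef_rot: [0.0, 0.782, 0.623, 0.0]
wrist_force: [0.8, -0.3, 0.8]
opening: 0.652
grasp_force: 0.0
```

```bash
python3 -c "
from h import *
go([.60,-.25,.15],-12.85);go([.6206,.3217,.15],26.8)"
```

```text
dr [ 0.01  0.   -0.  ] xyz cm [ 0.03 -0.04 -9.54] q6 -0.35 pos [ 0.6004 -0.2504  0.0546] F [ 0.8 -0.3  0.8] t 18.3 open 0.652
dr [ 0.    0.   -6.61] xyz cm [ 56.23 -10.76  -9.55] q6 -0.35 pos [ 0.6004 -0.2504  0.0546] F [ 0.8 -0.3  0.8] t 18.3 open 0.652
```

>>> send_rows(dr=[[0,0,0],[0,0,0],[0,0,-0.8],[0,0,-1.6],[0,0,-2.4],[0,0,-3.2],[0,0,-4],[0,0,-4.8]], xyz=[[0,0,-4],[0,0,-9.5],[6,-1.1,-9.5],[12,-2.3,-9.5],[18,-3.4,-9.5],[24,-4.6,-9.5],[30,-5.7,-9.5],[36,-6.9,-9.5]], jaw=[70,70,70,70,70,70,70,70])

```text
time_s: 19.3
eef_pos: [0.6131, 0.118, 0.1497]
eef_rot: [0.0, 0.601, 0.799, 0.0]
wrist_force: [0.6, -1.0, 0.4]
opening: 0.7
grasp_force: 0.0
```

```bash
python3 -c "
from h import *
cv2.imwrite('pics/t1.png',cv2.resize(ctrl.camera('top')[130:280,370:530,::-1],None,fx=4,fy=4,interpolation=2))
go([.6206,.3217,.15],26.8)"
```

```text
dr [ 0.02 -0.04 -1.71] xyz cm [18.56  6.39  0.06] q6 -0.28 pos [0.6122 0.1255 0.1498] F [-2.1  4.3 -0.5] t 19.35 open 0.705
```

View pics/t1.png

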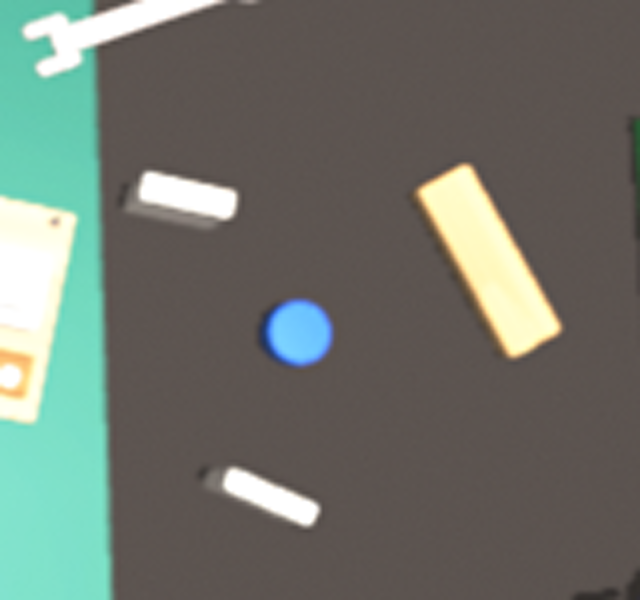

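Both spacers are standing on the bench, the 16 at (188,195) and the 12 at (271,496). On to the 20 mm block.

>>> send_rows(dr=[[0,0,-0.8],[0,0,-1.7],[0,0,-1.75],[0,0,-1.75],[0,0,-1.75],[0,0,-1.75],[0,0,-1.75],[0,0,-1.75]], xyz=[[6,2,0],[12,4,0],[18,6.2,0],[18.2,6.3,0],[18.2,6.3,0],[18.2,6.3,0],[18.2,6.3,1],[18.2,6.3,2]], jaw=[70,70,70,70,70,70,70,70])

```text
time_s: 20.35
eef_pos: [0.6237, 0.3072, 0.1285]
eef_rot: [-0.0, 0.527, 0.85, -0.0]
wrist_force: [-0.3, 0.6, 0.2]
opening: 0.696
grasp_force: 0.0
```

```bash
python3 -c "
from h import *
go([.6206,.3217,.0505],26.8)
c=ctrl.calibration('wrist');im=ctrl.camera('wrist')[:,:,::-1];cv2.imwrite('pics/w4.png',im)
P=proj('wrist',[.6206,.3217,.056],c)[0];print(P)
m=(im[150:300,255:370].min(2)>120).astype(np.uint8)
n,l,s,ce=cv2.connectedComponentsWithStats(m)
for i in range(1,n):
  if s[i,4]>150: print(s[i],ce[i]+[255,150])
"
```

```text
dr [-0.   -0.   -0.07] xyz cm [1.44 0.37 7.8 ] q6 -0.17 pos [0.6237 0.3072 0.1285] F [-0.3  0.6  0.2] t 20.35 open 0.696
[316.6616487  204.87213566]
[   0    0   79   92 3937] [304.60528321 184.4485649 ]
```

>>> send_rows(dr=[[0,0,-0.07],[0,0,-0.07],[0,0,-0.07],[0,0,-0.07],[0,0,-0.07],[0,0,-0.07],[0,0,-0.07],[0,0,-0.07]], xyz=[[1.4,0.35,2],[1.4,0.35,5],[1.4,0.35,7.5],[1.4,0.35,7.8],[1.4,0.35,7.8],[1.4,0.35,7.8],[1.4,0.35,7.8],[1.4,0.35,7.8]], jaw=[70,70,70,30,0,0,0,0])

```text
time_s: 21.4
eef_pos: [0.6208, 0.3225, 0.0519]
eef_rot: [0.0, 0.524, 0.852, 0.0]
wrist_force: [-0.0, -0.1, -1.4]
opening: 0.221
grasp_force: 62.0
```

```bash
python3 -c "
from h import *
go([.5307,-.0295,.15],-12.85)"
```

```text
dr [ 0.01 -0.    6.62] xyz cm [-27.33 -23.93  -9.83] q6 -0.16 pos [0.6208 0.3225 0.0519] F [-0.  -0.1 -1.4] t 21.4 open 0.221
```

>>> send_rows(dr=[[0,0,0],[0,0,0],[0,0,1.1],[0,0,2.2],[0,0,3.3],[0,0,4.4],[0,0,5.5],[0,0,6.6]], xyz=[[0,0,-4],[0,0,-9.5],[-4.5,-4,-9.8],[-9,-8,-9.8],[-13.6,-12,-9.8],[-18.2,-16,-9.8],[-22.8,-20,-9.8],[-27.3,-23.9,-9.8]], jaw=[0,0,0,0,0,0,0,0])

```text
time_s: 22.4
eef_pos: [0.5301, -0.031, 0.1499]
eef_rot: [0.001, 0.782, 0.623, 0.0]
wrist_force: [0.9, -1.0, -2.0]
opening: 0.217
grasp_force: 61.7
```

>>> send_rows(dr=[[0,0,0],[0,0,0],[0,0,0],[0,0,0],[0,0,0],[0,0,0],[0,0,0],[0,0,0]], xyz=[[0,0,0],[0,0,1],[0,0,2.5],[0,0,4],[0,0,5],[0,0,5],[0,0,5],[0,0,5]], jaw=[0,0,0,0,0,0,0,0])

```text
time_s: 23.4
eef_pos: [0.5312, -0.0292, 0.0999]
eef_rot: [0.001, 0.781, 0.624, 0.0]
wrist_force: [0.2, -0.4, -1.7]
opening: 0.219
grasp_force: 61.7
```

```bash
python3 -c "
from h import *
go([.5307,-.0295,.091],-12.85)"
```

```text
dr [0.01 0.   0.02] xyz cm [-0.04 -0.04  0.89] q6 -0.06 pos [ 0.5312 -0.0292  0.0999] F [ 0.2 -0.4 -1.7] t 23.4 open 0.219
```

>>> send_rows(dr=[[0,0,0],[0,0,0],[0,0,0],[0,0,0],[0,0,0],[0,0,0],[0,0,0],[0,0,0]], xyz=[[0,-0.03,0.4],[0,-0.03,0.7],[0,-0.03,0.85],[0,-0.03,0.95],[0,-0.03,1.05],[0,-0.03,1.15],[0,-0.03,1.25],[0,-0.03,1.25]], jaw=[0,0,0,0,0,0,0,0])

```text
time_s: 24.4
eef_pos: [0.5306, -0.0291, 0.0874]
eef_rot: [0.0, 0.781, 0.624, 0.0]
wrist_force: [-1.8, -0.3, 4.7]
opening: 0.221
grasp_force: 62.7
```

```bash
python3 -c "
from h import *
go([.5307,-.0295,.085],-12.85)"
```

```text
dr [0.   0.   0.02] xyz cm [-0.04  0.02  0.24] q6 -0.06 pos [ 0.5306 -0.0291  0.0874] F [-1.8 -0.3  4.7] t 24.4 open 0.221
```

Contact is building, with the foot at about 35.5 mm, as expected for 20 mm on the bevels. I'll press another 4 mm lightly to confirm it refuses.

>>> send_rows(dr=[[0,0,0],[0,0,0],[0,0,0],[0,0,0],[0,0,0],[0,0,0],[0,0,0],[0,0,0]], xyz=[[0,0,0.05],[0,0,0.1],[0,0,0.15],[0,0,0.2],[0,0,0.25],[0,0,0.3],[0,0,0.3],[0,0,0.3]], jaw=[0,0,0,0,0,0,0,0])

```text
time_s: 25.4
eef_pos: [0.5309, -0.0291, 0.0871]
eef_rot: [0.0, 0.781, 0.624, 0.0]
wrist_force: [-11.1, 2.2, 29.0]
opening: 0.219
grasp_force: 65.9
```

```bash
python3 -c "
from h import *
go([.6206,.3217,.15],26.8)"
```

```text
dr [ 0.01  0.01 -6.59] xyz cm [36.19  1.03 -6.3 ] q6 -0.06 pos [ 0.5309 -0.0291  0.0871] F [-11.1   2.2  29. ] t 25.4 open 0.219
```

The 20 mm block is refused: 29 N and no further movement. Taking it back to its spot.

>>> send_rows(dr=[[0,0,0],[0,0,0],[0,0,-1.1],[0,0,-2.2],[0,0,-3.3],[0,0,-4.4],[0,0,-5.5],[0,0,-6.6]], xyz=[[0,0,-4],[0,0,-6.5],[6,0.2,-6.5],[12,0.3,-6.5],[18,0.5,-6.5],[24,0.7,-6.5],[30,0.9,-6],[36.2,1,-4]], jaw=[0,0,0,0,0,0,0,0])

```text
time_s: 26.4
eef_pos: [0.6207, 0.3217, 0.1255]
eef_rot: [0.001, 0.522, 0.853, 0.001]
wrist_force: [1.6, -0.1, -1.2]
opening: 0.217
grasp_force: 61.7
```

```bash
python3 -c "
from h import *
go([.6206,.3217,.0535],26.8)"
```

```text
dr [0.03 0.01 0.05] xyz cm [ 0.01 -0.03  7.2 ] q6 -0.16 pos [0.6207 0.3217 0.1255] F [ 1.6 -0.1 -1.2] t 26.4 open 0.217
```

>>> send_rows(dr=[[0,0,0],[0,0,0],[0,0,0],[0,0,0],[0,0,0],[0,0,0],[0,0,0],[0,0,0]], xyz=[[0,0,2],[0,0,4],[0,0,6],[0,0,6.8],[0,0,7.1],[0,0,7.2],[0,0,7.2],[0,0,7.2]], jaw=[0,0,0,0,0,0,0,0])

```text
time_s: 27.4
eef_pos: [0.6197, 0.3196, 0.0534]
eef_rot: [0.0, 0.524, 0.852, 0.0]
wrist_force: [-0.1, -0.4, -1.5]
opening: 0.221
grasp_force: 61.6
```

>>> send_rows(dr=[[0,0,0],[0,0,0],[0,0,0],[0,0,0],[0,0,0],[0,0,0],[0,0,0],[0,0,0]], xyz=[[0,0,0.1],[0,0,0.12],[0,0,0.12],[0,0,0.12],[0,0,0.12],[0,0,0.12],[0,0,-4],[0,0,-9.5]], jaw=[0,0,0,50,65,70,70,70])

```text
time_s: 28.4
eef_pos: [0.6179, 0.3189, 0.1464]
eef_rot: [-0.001, 0.524, 0.852, -0.002]
wrist_force: [0.5, -0.5, 0.2]
opening: 0.699
grasp_force: 0.0
```

```bash
python3 -c "
from h import *
go([.6004,-.2504,.15],-12.85)"
```

```text
dr [-0.04  0.01  6.62] xyz cm [-50.   -27.28  -0.28] q6 -0.16 pos [0.6179 0.3189 0.1464] F [ 0.5 -0.5  0.2] t 28.4 open 0.699
```

>>> send_rows(dr=[[0,0,0.8],[0,0,1.6],[0,0,2.4],[0,0,3.2],[0,0,4],[0,0,4.8],[0,0,5.6],[0,0,6.4]], xyz=[[-5,-2.7,0],[-10,-5.5,0],[-15,-8.2,0],[-20,-10.9,0],[-25,-13.6,0],[-30,-16.4,0],[-35,-19.1,0],[-40,-21.8,0]], jaw=[70,70,70,70,70,70,70,70])

```text
time_s: 29.4
eef_pos: [0.6054, -0.1378, 0.1479]
eef_rot: [0.0, 0.775, 0.631, 0.0]
wrist_force: [-0.2, 0.3, -0.4]
opening: 0.698
grasp_force: 0.0
```

```bash
python3 -c "
from h import *
go([.6004,-.2504,.15],-12.85)"
```

```text
dr [0.01 0.   0.19] xyz cm [-11.13   1.79  -0.21] q6 -0.21 pos [ 0.6054 -0.1378  0.1479] F [-0.2  0.3 -0.4] t 29.4 open 0.698
```

>>> send_rows(dr=[[0,0,0.19],[0,0,0.19],[0,0,0.19],[0,0,0.19],[0,0,0.19],[0,0,0.19],[0,0,0.19],[0,0,0.19]], xyz=[[-5.5,0.9,0],[-11,1.8,0],[-11,1.8,0],[-11,1.8,0],[-11,1.8,1],[-11,1.8,3],[-11,1.8,5],[-11,1.8,5]], jaw=[70,70,70,70,70,70,70,70])

```text
time_s: 30.4
eef_pos: [0.5994, -0.2457, 0.0941]
eef_rot: [-0.003, 0.781, 0.625, -0.001]
wrist_force: [0.5, 0.2, -0.5]
opening: 0.699
grasp_force: 0.0
```

```bash
python3 -c "
from h import *
go([.6004,-.2504,.0505],-12.85)"
```

```text
dr [-0.05 -0.02  0.03] xyz cm [-0.45  0.23  4.35] q6 -0.35 pos [ 0.5994 -0.2457  0.0941] F [ 0.5  0.2 -0.5] t 30.4 open 0.699
```

>>> send_rows(dr=[[0,0,0],[0,0,0],[0,0,0],[0,0,0],[0,0,0],[0,0,0],[0,0,0],[0,0,0]], xyz=[[-0.2,0.1,2],[-0.3,0.1,4],[-0.3,0.1,4.6],[-0.3,0.1,4.6],[-0.3,0.1,4.6],[-0.3,0.1,4.6],[-0.3,0.1,4.6],[-0.3,0.1,4.6]], jaw=[70,70,50,0,0,0,0,0])

```text
time_s: 31.4
eef_pos: [0.6016, -0.2505, 0.0518]
eef_rot: [0.0, 0.781, 0.625, 0.0]
wrist_force: [0.5, 0.6, -1.0]
opening: 0.177
grasp_force: 60.1
```

```bash
python3 -c "
from h import *
go([.5307,-.0294,.15],-12.85)"
```

```text
dr [0.   0.   0.03] xyz cm [ 20.01 -11.77  -9.83] q6 -0.36 pos [ 0.6016 -0.2505  0.0518] F [ 0.5  0.6 -1. ] t 31.4 open 0.177
```

Gripped, with the foot 0.0518 below the TCP.

>>> send_rows(dr=[[0,0,0],[0,0,0],[0,0,0],[0,0,0],[0,0,0.03],[0,0,0.03],[0,0,0.03],[0,0,0.03]], xyz=[[0,0,-4],[0,0,-9],[5,-3,-9.8],[10,-6,-9.8],[15,-9,-9.8],[20,-11.8,-9.8],[20,-11.8,-8],[20,-11.8,-6]], jaw=[0,0,0,0,0,0,0,0])

```text
time_s: 32.4
eef_pos: [0.5309, -0.0293, 0.1116]
eef_rot: [0.001, 0.781, 0.624, 0.0]
wrist_force: [0.2, -0.4, -2.3]
opening: 0.175
grasp_force: 60.5
```

>>> send_rows(dr=[[0,0,0],[0,0,0],[0,0,0],[0,0,0],[0,0,0],[0,0,0],[0,0,0],[0,0,0]], xyz=[[0,0,0.5],[0,0,1],[0,0,1.5],[0,0,1.7],[0,0,1.7],[0,0,1.7],[0,0,1.7],[0,0,1.7]], jaw=[0,0,0,0,0,0,0,0])

```text
time_s: 33.4
eef_pos: [0.5304, -0.0294, 0.0948]
eef_rot: [0.0, 0.782, 0.624, 0.0]
wrist_force: [0.0, 0.1, -1.8]
opening: 0.173
grasp_force: 60.4
```

```bash
python3 -c "
from h import *
go([.5307,-.0294,.082],-12.85)"
```

```text
dr [ 0.  0. -0.] xyz cm [0.01 0.03 1.28] q6 -0.05 pos [ 0.5304 -0.0294  0.0948] F [ 0.   0.1 -1.8] t 33.4 open 0.173
```

Same entry as before.

>>> send_rows(dr=[[0,0,0],[0,0,0],[0,0,0],[0,0,0],[0,0,0],[0,0,0],[0,0,0],[0,0,0]], xyz=[[0,0.03,0.3],[0,0.03,0.5],[0,0.03,0.65],[0,0.03,0.8],[0,0.03,0.95],[0,0.03,1.1],[0,0.03,1.2],[0,0.03,1.2]], jaw=[0,0,0,0,0,0,0,0])

```text
time_s: 34.4
eef_pos: [0.5306, -0.0295, 0.0825]
eef_rot: [-0.0, 0.782, 0.623, -0.0]
wrist_force: [0.3, 0.5, -0.9]
opening: 0.175
grasp_force: 60.4
```

>>> send_rows(dr=[[0,0,0],[0,0,0],[0,0,0],[0,0,0],[0,0,0],[0,0,0],[0,0,0],[0,0,0]], xyz=[[0,0,0.2],[0,0,0.4],[0,0,0.6],[0,0,0.8],[0,0,1.0],[0,0,1.2],[0,0,1.4],[0,0,1.6]], jaw=[0,0,0,0,0,0,0,0])

```text
time_s: 35.4
eef_pos: [0.5306, -0.0295, 0.0665]
eef_rot: [0.0, 0.782, 0.623, 0.0]
wrist_force: [-0.3, 0.2, -2.0]
opening: 0.174
grasp_force: 60.3
```

>>> send_rows(dr=[[0,0,0],[0,0,0],[0,0,0],[0,0,0],[0,0,0],[0,0,0],[0,0,0],[0,0,0]], xyz=[[0,0,0.1],[0,0,0.2],[0,0,0.25],[0,0,0.25],[0,0,0.25],[0,0,0.25],[0,0,0.25],[0,0,0.25]], jaw=[0,0,0,0,0,30,40,40])

```text
time_s: 36.4
eef_pos: [0.5308, -0.0296, 0.0643]
eef_rot: [0.0, 0.782, 0.623, 0.0]
wrist_force: [-0.1, -0.2, -0.5]
opening: 0.4
grasp_force: 0.0
```

>>> send_rows(dr=[[0,0,0],[0,0,0],[0,0,0],[0,0,0],[0,0,0],[0,0,0],[0,0,0],[0,0,0]], xyz=[[0,0,-2],[0,0,-5],[0,0,-10],[-5,-4,-15],[-10,-8,-15],[-15,-12,-15],[-18,-14,-15],[-18,-14,-15]], jaw=[40,40,40,60,60,60,60,60])

```text
time_s: 37.4
eef_pos: [0.3521, -0.176, 0.2145]
eef_rot: [0.001, 0.784, 0.621, -0.0]
wrist_force: [0.3, 0.2, 0.3]
opening: 0.602
grasp_force: 0.0
```

```bash
python3 -c "
from h import *
t=ctrl.camera('top')[:,:,::-1];s=ctrl.camera('scene')[:,:,::-1]
f=lambda i,s:cv2.resize(i,s,interpolation=2)
a=np.hstack([f(t[140:270,180:310],(390,270)),f(t[140:280,270:480],(405,270))])
b=f(s[150:310,160:440],(795,320*795//560//1))
im=np.vstack([a,b]);cv2.imwrite('pics/f.png',im[:600]);print(im.shape,ctrl.get_obs()['time_s'])"
```

```text
(724, 795, 3) 37.5
```

View pics/f.png

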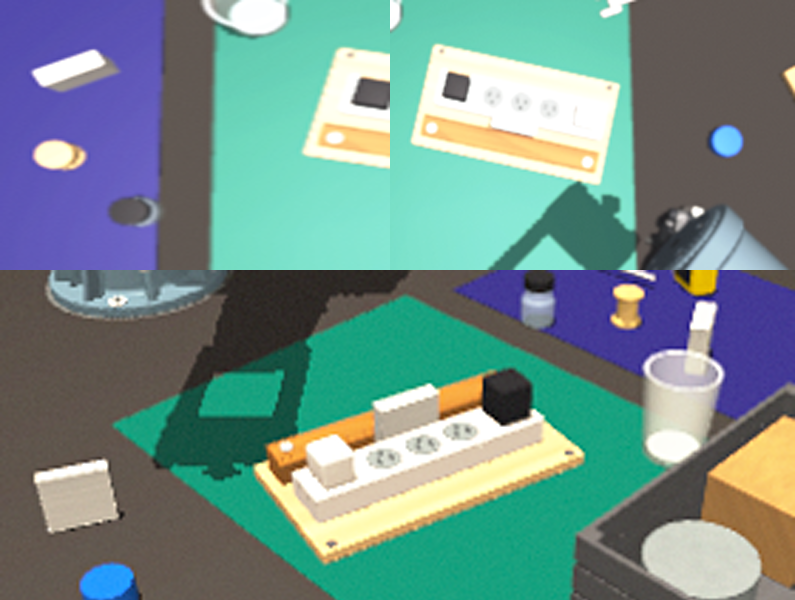

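The 16 mm block stands upright in the gap at about (405,410) in the scene part. The 20 mm block stands at (700,335) there and (75,70) in the top view, and the 12 mm block at (77,495). The gripper is clear of everything.

```bash
python3 -c "
from bench import ctrl
print(ctrl.hand_in())"
```

```text
the job is handed in; nothing more can be done
None
```

The 16 mm block is the spacer that fits: it is left standing fully down in the gap (about 16.5 mm wide), the 20 mm block was refused at 29 N, the 12 and 20 mm blocks stand upright on the bench off the board, and I handed the job in at about 37.5 s (no verdict was returned).

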